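# Unload and re-index the sample slide

### The arm

A 6-joint arm with a two-finger parallel gripper is mounted at the origin on a cart in front of the work surface, level with it; the furniture and walls round the work are solid. World frame = base frame: x ahead of the robot, y to its left, z up, the work surface at z = 0. Lengths are in m, angles in degrees, forces in N, time in s.
With the tool pointing down it reaches from about 0.25 to 0.725 m from the base axis. Payload 9.7 kg.
Tool frame: the origin (TCP) lies at the very end of the fingers, on their centre line; the grasp point (between the pads) lies 19 mm behind it; z points along the fingers, y is the line along which they close (so a half turn about z gives the same grasp; the last joint's range is limited). The gripper opens to 85 mm and grips with 20 to 120 N. Pads are 22 mm wide; open, the fingers measure 114 mm over their backs; the gripper's body (76 mm by 85 mm) begins 54 mm behind the grasp point. The pads swing forward as they close: fully open they stand 13 mm farther back than shut.
Start: joints at [71.505, 4.979, 10.078, 95.1, 0, 90], TCP at [0.174, 0.522, 0.231] pointing down, gripper open.
Joint ranges: [-179.16, 179.16], [-48.56, 103.87], [-65.8, 70.77], [-126.05, 130.52], [-82.76, 87.17], [-180, 180]. Speed limits (degrees/s): [127.2, 127.2, 147.25, 180, 180, 180].

### API

Orientations are given as [roll, pitch, yaw] about the fixed x, y, z axes, in that order (R = Rz(yaw) Ry(pitch) Rx(roll)).
In Python, from workcell import bot gives the robot as it stands.
- The arm moves only by the tool arm_command, never from a script. Its argument "series" is a list of rows, each a list of 4 numbers: the shift along the tool's x, y, z in m, then the turn about the tool's z in rad. A call has exactly 5 rows; each row is the pose to reach, as a shift and turn from the pose commanded when the call began, along the tool's axes at that moment; what a row does not reach only later rows make up. A row lasts 1/10 s, in which the tool goes at most 50 mm and 8.59 degrees, less where a joint would pass 70% of its speed; a pose out of reach is approached as far as the arm can. A call with a gripper value outside its range is refused whole. "hand" is the finger opening in m, from 0 to 0.0854, set as the call begins (left out, the last holds). The fingers move at their own pace and stop on an object; "grip_force" is the grip in N (left out, the last holds). Time passes only in rows, so rows that repeat a pose let the fingers close, or fill a call up. It gives the time, the measured TCP pose, the force, the opening and the grip force at its end, in the units of the state.
- bot.get_obs(): the state, without advancing time (a new reading comes with each control period).
- bot.camera(name): name is "side" or "top"; returns a dict with "color" (384x512x3 uint8, blue, green, red), "camera_matrix" (3x3 intrinsics, pixels), "xyz" and "orientation" of the camera in the world. Camera axes: x right, y up, looking along -z (the intrinsics and any distortion apply to the point x, -y, -z); pixel columns grow to the right and rows downward; lengths in m; the calibration is good to about 2 mm. A picture is of the moment at which its call begins. There is no depth.
- bot.job_done(): hands the job in; it is judged then, once.
Trained networks look in the newest picture that a camera, given by its name, has taken for a name from the list of things; names that differ only in an ending like _2 or _b are one class to them, and where a whole thing is asked for, a point or a joint stands for the part that bears it (a point fixed in the world has none). Each returns a list of dicts, best first, with "confidence" (0 to 1); they miss things now and then, are a little off and sometimes report something else, mostly with a low value. They report only what shows in the picture. A call takes as long as a camera call. They do not tell look-alikes from the thing itself.
- bot.find_in(camera, target): "location" ([column, row] in pixels, amid what is visible of it).
- bot.mark_of(camera, target): "location" ([column, row] in pixels: a listed point, or the origin of a listed thing).
The state is a dict: "time": time; "q": joint angles; "qd": joint speeds; "joint_efforts": joint torques, N m; "ee_pos": TCP position; "tcp_rot": TCP orientation; "wrist_force": force on the tool from outside, world axes, zero at the start; "torque": the same for the moment, N m; "opening": finger opening in m; "grasp_force": force on a finger pad.
Only numpy, scipy, OpenCV 4.12 (cv2) and the standard library are available. Lean on these libraries where they do the work, as an engineer would, in place of code of your own. Each camera call takes 0.05 s, during which the arm holds its last target. There are 200 camera calls.

### The job

Lift the canister off the slide's platform by its handle and stand it upright on the round cork mat. Then pull up the knob of the lock plunger, move the empty carriage exactly one hole towards the tall end plate and let the pin down fully into that hole; finish while still gripping the knob with the pin held home. Leave the bottle, the vial and the marker alone.

Things in the scene. Friction and masses are not known exactly. Their poses are not given: they have to be found in the camera images.
- slide: Fixed metal slide, base 140 x 300 x 10 mm. Origin: centre of its underside; y along its length, z up. Dark tall end plate (top at z = 65 mm) at y = +142; the one at -y is low (24). A bar 36 mm wide, top at z = 34, runs lengthwise at x = -45 with four round lock holes 12 mm wide at y = -60, -20, +20, +60. The carriage starts locked at y = -20.
- carriage (a joint): Travel of the carriage in m: 0 at the hole where it starts, grows towards the tall end plate (slide +y); next hole at 0.040, a further one at 0.080, the one behind at -0.040. Friction about 2 N with the pin out; with the pin in a hole it is locked with about 1.5 mm play each way.
- plunger (a joint): Lift of the lock pin in m: 0 fully down (home), 0.020 upper stop. The pin is 9 mm thick with a round tip and reaches 14 mm into the hole, so it is clear from 0.014, where it rests on the bar between holes. A spring pulls it down with 6 N at 0 and 10 N at 0.020.
- knob: Black upright cylindrical knob on the plunger, 25 mm across, 30 mm high; moves with pin and carriage, at slide x = -45 mm. Origin: centre of its underside, 69 mm above the worktop with the pin home and 2 mm above a housing 22 mm across; the bracket under the housing has its top at 45 mm.
- knob_centre (a point): Centre of the knob, 15 mm above its underside and 84 mm above the worktop with the pin home.
- platform (a point): Centre of the top of the carriage's platform, 92 x 92 mm, 45 mm above the worktop, at slide x = +30 mm beside the knob; four 5 mm high locating studs near its corners stand round the canister.
- canister: Plain metal canister with lid, 69 mm across, 102 mm high, about 0.4 kg. Bail handle: a level black grip 13 mm thick, 46 mm long along the canister's y axis (fingers close along its x), its centre 140 mm above the origin and 38 mm above the lid; uprights at y = +/-29 mm. Origin: centre of its underside. Starts on the platform.
- mat: Round cork mat, 120 mm across, 3 mm thick, fixed on the worktop to the left or to the right of the slide. Origin: centre of its underside.
- bottle: Square sample bottle with black cap, 49 x 49 x 116 mm, on the other side of the slide from the mat. Origin: centre of its underside. Leave alone.
- vial: Small glass vial with black cap, 22 x 22 x 51 mm, behind the slide. Origin: centre of its underside. Leave alone.
- marker: Marker pen, 135 x 17 mm, lying behind the slide. Origin: centre of its underside. Leave alone.
Not all that is in view belongs to the job. Leave any green look-alike of the canister alone.

How it is judged (in metres and radians):
On the way, in this order (a step that is already met when the one before it is completed fails the run):
1. the canister stands upright on the cork mat, let go, with the carriage still in its first hole (horizontal distance between canister and mat below 0.028 m and z of canister in the frame of mat between 0 and 0.008 m and angle between canister's own z axis and vertical below 0.1 rad and linear speed of canister below 0.02 m/s and contact force between canister and the arm below 0.1 N and contact force between canister and the fingers below 0.1 N and value of joint carriage between -0.006 and 0.006 m), for 0.2 s.
2. the fingers pull the pin up clear of the bar (value of joint plunger above 0.0135 m and contact force between knob and the fingers above 1 N), for 0.05 s.
At the end, for the whole second after the job is handed in: Canister untouched, upright (0.1 rad), at rest on the cork mat, centre within 28 mm of the mat's; carriage one hole nearer the tall end plate (joint 0.040 within 4 mm), pin home (plunger joint below 3 mm), fingers still holding the knob (contact force above 2 N) (horizontal distance between canister and mat below 0.028 m and z of canister in the frame of mat between 0 and 0.008 m and angle between canister's own z axis and vertical below 0.1 rad and linear speed of canister below 0.02 m/s and contact force between canister and the arm below 0.1 N and contact force between canister and the fingers below 0.1 N and value of joint carriage between 0.036 and 0.044 m and value of joint plunger below 0.003 m and contact force between knob and the fingers above 2 N); the arm keeps its last pose, push and grip.
It fails at once if the bottle is pushed away or knocked over (distance of bottle from where it was at the start of the episode above 0.03 m or angle between bottle's own z axis and vertical above 0.5 rad).
It fails at once if the vial is pushed away or knocked over (distance of vial from where it was at the start of the episode above 0.03 m or angle between vial's own z axis and vertical above 0.5 rad).
It fails at once if the marker is pushed away or knocked over (distance of marker from where it was at the start of the episode above 0.03 m).
It also fails if it takes over 51 s, if anything falls off the work surface, if the arm or the gripper's body presses on something with over 40 N, if the wrist force passes 120 N, or if a joint passes its speed limit or range.

## Working session

There is one attempt and no reset: what is moved stays moved. The work goes in short steps, Python scripts to look and compute and a tool call to move; the robot and the scene stay as the last step left them, time stands still between calls to the robot, and variables do not carry over. Pictures are saved under pics/ and viewed, at most 10 in all, crops included, and the job is handed in when it is done.

Besides the shell and the picture viewer there is one more tool, called as name([rows], argument=value, ...), one row to a line, values as JSON. arm_command: Moves the arm, as the interface text tells. Its arguments: {"type":"object","properties":{"series":{"type":"array"},"hand":{"type":"number"},"grip_force":{"type":"number"}},"required":["series"]}

```bash
mkdir -p pics
cat > h.py <<'E'
import numpy as np, cv2
from scipy.spatial.transform import Rotation as R
from workcell import bot
def cam(n):
    c=bot.camera(n); return c
def rot(o):
    o=np.array(o,float)
    if o.shape==(3,3): return o
    return R.from_euler('xyz',o,degrees=True).as_matrix()
def ray(c,px):
    K=np.array(c['camera_matrix']); d=np.linalg.inv(K)@[px[0],px[1],1]
    return np.array(c['xyz']), rot(c['orientation'])@(d*[1,-1,-1])
def at_z(c,px,z):
    o,d=ray(c,px); return o+d*(z-o[2])/d[2]
def proj(c,p):
    v=rot(c['orientation']).T@(np.array(p)-c['xyz'])*[1,-1,-1]; u=np.array(c['camera_matrix'])@v; return u[:2]/u[2]
def tri(c1,p1,c2,p2):
    A=np.zeros((3,3));b=np.zeros(3)
    for c,p in((c1,p1),(c2,p2)):
        o,d=ray(c,p);d/=np.linalg.norm(d);M=np.eye(3)-np.outer(d,d);A+=M;b+=M@o
    return np.linalg.solve(A,b)
E
python3 - <<'E'
from h import *
print(bot.get_obs())
cs={}
for n in('top','side'):
    c=cs[n]=cam(n); cv2.imwrite(f'pics/{n}0.png',c['color']); print(n,{k:v for k,v in c.items() if k!='color'})
    for t in('slide','knob','knob_centre','platform','canister','mat','bottle'):
        print(t,[(np.round(m['location'],1).tolist(),round(m['confidence'],2)) for m in bot.mark_of(n,t)][:3],[(np.round(m['location'],1).tolist(),round(m['confidence'],2)) for m in bot.find_in(n,t)][:3])
cv2.imwrite('pics/both0.png',np.vstack([cs['top']['color'],cs['side']['color']])[:, :])
E
```

```text
{'time': 0.0, 'q': array([ 7.15063720e+01,  5.01024075e+00,  1.00352097e+01,  9.50967471e+01,
       -1.24085539e-03,  9.00020935e+01]), 'qd': array([-0.00468322,  0.04510938, -0.03764   ,  0.04710492, -0.07879415,
        0.04307782]), 'joint_efforts': array([ 6.94660703e-04, -5.20381629e+01,  4.64807618e+01,  1.61130319e-02,
        1.96586342e-05,  2.40361391e-05]), 'ee_pos': array([0.17440044, 0.52140121, 0.23059806]), 'tcp_rot': array([-1.79928222e+02,  1.24347711e-03,  1.61504280e+02]), 'wrist_force': array([-0.74789213, -0.00787092,  0.70726459]), 'torque': array([-0.00717183,  0.02693683,  0.00267397]), 'grasp_force': 0.0, 'opening': 0.08550389847610806}
top {'camera_matrix': array([[402.44919591,   0.        , 257.90004998],
       [  0.        , 402.44919591, 188.24368262],
       [  0.        ,   0.        ,   1.        ]]), 'xyz': array([0.39311081, 0.03144286, 1.12781257]), 'orientation': array([  8.81394528,   0.34485548, -90.99472392])}
slide [([239.3, 200.2], 0.82), ([241.9, 212.6], 0.64)] [([232.2, 201.4], 0.96)]
knob [([243.9, 210.7], 0.65)] [([241.2, 213.0], 0.57)]
[... 556 characters left out ...]

       [  0.        , 405.38104446, 195.38010139],
       [  0.        ,   0.        ,   1.        ]]), 'xyz': array([ 0.51461691, -0.82261338,  0.62855601]), 'orientation': array([58.52121294, -0.46420132, -3.275438  ])}
slide [([234.4, 210.9], 0.87)] []
knob [([218.2, 202.7], 0.46)] [([218.2, 194.7], 0.68), ([219.6, 169.1], 0.32)]
knob_centre [([217.5, 196.6], 0.52)] [([220.9, 197.6], 0.58), ([228.4, 212.9], 0.25)]
platform [([247.9, 209.2], 0.75)] []
canister [([237.3, 274.4], 0.88), ([194.2, 293.9], 0.88)] [([192.5, 267.8], 0.94), ([239.2, 257.0], 0.69), ([248.4, 187.2], 0.67)]
mat [([223.4, 172.9], 0.55)] [([219.2, 168.7], 0.61)]
bottle [([225.3, 336.0], 0.82)] [([224.6, 316.9], 0.81)]
```

View pics/top0.png

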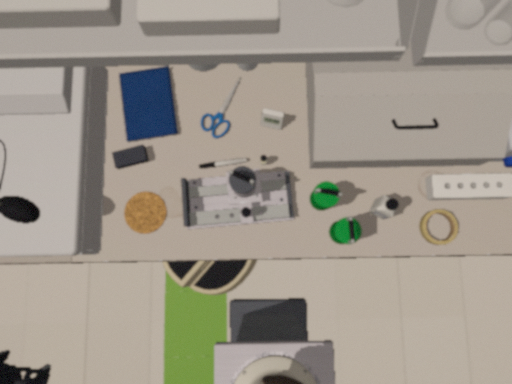

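View pics/side0.png

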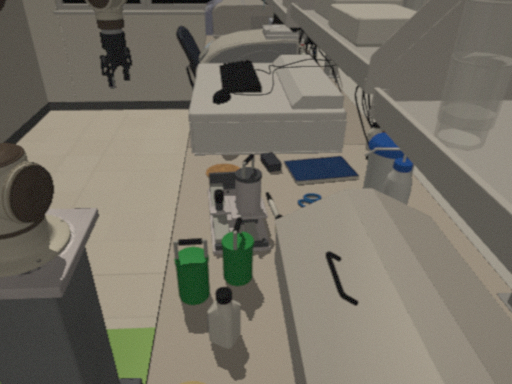

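Run:
```python
from h import *
c1=cam('top');c2=cam('side')
im=np.hstack([cv2.resize(c1['color'][140:260,185:285],(400,480),interpolation=cv2.INTER_CUBIC),cv2.resize(c2['color'][130:250,190:290],(400,480),interpolation=cv2.INTER_CUBIC)])
cv2.imwrite('pics/crop1.png',im)
print('mat',at_z(c1,(142.9,211.5),.002),at_z(c2,(221,171),.002))
print('plat',at_z(c1,(242.5,183.9),.045),at_z(c2,(247.9,209.2),.045),at_z(c1,(245.5,184.5),.045))
print('knob',at_z(c1,(245.1,213.7),.084),at_z(c2,(217.5,196.6),.084))
print('slide',at_z(c1,(239.3,200.2),0),at_z(c2,(234.4,210.9),0))
```

```text
mat [0.50754864 0.3595058  0.002     ] [0.49867428 0.35545941 0.002     ]
plat [0.57385753 0.07684074 0.045     ] [0.56976093 0.05966288 0.045     ] [0.5720487  0.06867751 0.045     ]
knob [0.48869856 0.06934865 0.084     ] [0.49174683 0.06253875 0.084     ]
slide [0.53488263 0.08830036 0.        ] [0.53584583 0.12079067 0.        ]
```

View pics/crop1.png

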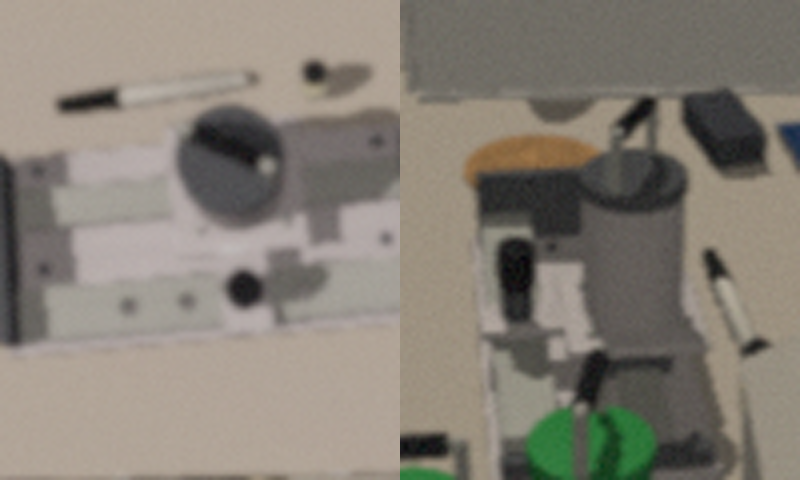

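The picture shows three candidates: the grey canister on the carriage at top px (243,180), and green look-alikes at (325,195) and (346,231). I choose the grey one. The crop shows its grip running diagonally, at about (233,172)–(251,181). The mat is at (144,212), the knob at (246,213), and the tall plate is on the left (+y).

Run:
```python
from h import *
c1=cam('top');c2=cam('side')
f=lambda x,y:(185+x/4,140+y/4); g=lambda x,y:(190+(x-400)/4,130+y/4)
for nm,c,fn,pts in(('top',c1,f,[(193,130),(265,163),(228,147)]),('side',c2,g,[(620,132),(652,103),(636,117)])):
    print('grip',nm,[at_z(c,fn(*p),.188).round(4) for p in pts])
print('canlid top',at_z(c1,f(230,168),.147),'side lid',at_z(c2,g(633,182),.147))
h=[at_z(c1,f(*p),.034) for p in((128,306),(187,301))];print('holes',h)
print('knobtop',at_z(c1,f(243,289),.099),'side knob',at_z(c2,g(516,262),.084))
d=at_z(c1,f(0,348),.01)-at_z(c1,f(400,318),.01);print('yaw',np.degrees(np.arctan2(-d[0],d[1])))
# mat ellipse centroid by colour
for n,c in(('top',c1),('side',c2)):
    hsv=cv2.cvtColor(c['color'],cv2.COLOR_BGR2HSV); m=((hsv[...,0]>8)&(hsv[...,0]<22)&(hsv[...,1]>110)).astype('uint8')
    k,l,s,ce=cv2.connectedComponentsWithStats(m); i=1+np.argmax(s[1:,4]); print(n,s[i],ce[i],at_z(c,ce[i],.003))
```

```text
grip top [array([0.5779, 0.0925, 0.188 ]), array([0.5572, 0.05  , 0.188 ]), array([0.5672, 0.0718, 0.188 ])]
grip side [array([0.5608, 0.044 , 0.188 ]), array([0.5826, 0.0827, 0.188 ]), array([0.5715, 0.0637, 0.188 ])]
canlid top [0.56159358 0.07250954 0.147     ] side lid [0.56961507 0.05635053 0.147     ]
holes [array([0.48700898, 0.14776484, 0.034     ]), array([0.4896989 , 0.10757321, 0.034     ])]
knobtop [0.49102014 0.0670909  0.099     ] side knob [0.49555547 0.06775993 0.084     ]
yaw 3.2661629403604135
top [ 125  192   41   41 1300] [145.00461538 212.08384615] [0.50569582 0.35325302 0.003     ]
side [207 164  32  12 202] [221.78217822 168.15346535] [0.50129996 0.37352825 0.003     ]
```

```bash
cat > go.py <<'E'
import sys
from h import *
x,y,z,yaw=map(float,sys.argv[1:5]); o=bot.get_obs()
Rm=R.from_euler('xyz',o['tcp_rot'],degrees=True).as_matrix()
d=Rm.T@(np.array([x,y,z])-o['ee_pos']); t=-((yaw-o['tcp_rot'][2]+180)%360-180)
print('t',round(o['time'],2),'shift',d.round(4),'turn',round(np.radians(t),3),'dist',np.linalg.norm(d).round(3),'rot',o['tcp_rot'].round(2),'q',o['q'].round(1))
E
python3 go.py .568 .070 .25 63
```

```text
t 1.7 shift [-0.5164 -0.3034 -0.0187] turn 1.719 dist 0.599 rot [-180.      0.    161.51] q [71.5  5.  10.1 95.1 -0.  90. ]
```

arm_command([
  [-0.035, -0.02, -0.01, 0.12],
  [-0.07, -0.04, -0.02, 0.24],
  [-0.105, -0.06, -0.02, 0.36],
  [-0.14, -0.08, -0.02, 0.48],
  [-0.175, -0.1, -0.02, 0.6],
], hand=0.08, grip_force=50)

```text
time: 2.2
ee_pos: [0.3095, 0.37, 0.2515]
tcp_rot: [180.0, -0.0, 126.9]
wrist_force: [0.5, 1.8, 0.4]
opening: 0.0801
grasp_force: 0.0
```

```bash
python3 go.py .568 .070 .25 63
```

```text
t 2.2 shift [-0.3951  0.0269  0.0015] turn 1.115 dist 0.396 rot [179.97  -0.   126.86] q [ 50.1  -3.8   3.5  97.3  -0.  103.2]
```

arm_command([
  [-0.04, 0.003, 0, 0.12],
  [-0.08, 0.006, 0, 0.24],
  [-0.12, 0.009, 0, 0.36],
  [-0.16, 0.012, 0, 0.48],
  [-0.2, 0.015, 0, 0.6],
])

```text
time: 2.7
ee_pos: [0.4423, 0.2194, 0.2515]
tcp_rot: [180.0, -0.0, 92.5]
wrist_force: [0.2, 0.9, 0.3]
opening: 0.08
grasp_force: 0.0
```

```bash
python3 go.py .568 .070 .25 63
```

```text
t 2.7 shift [-0.1547  0.1192  0.0015] turn 0.514 dist 0.195 rot [ 1.7998e+02 -1.0000e-02  9.2470e+01] q [ 26.4  -2.3   4.9  97.2   0.  113.9]
```

arm_command([
  [-0.031, 0.024, 0, 0.103],
  [-0.062, 0.048, 0, 0.206],
  [-0.093, 0.072, 0, 0.309],
  [-0.124, 0.096, 0, 0.412],
  [-0.155, 0.119, 0, 0.514],
])

```text
time: 3.2
ee_pos: [0.5686, 0.0703, 0.2513]
tcp_rot: [180.0, -0.0, 63.0]
wrist_force: [0.2, -0.2, -0.4]
opening: 0.0799
grasp_force: 0.0
```

```bash
python3 go.py .568 .070 .166 63
python3 - <<'E'
from h import *
c1=cam('top');c2=cam('side'); o=bot.get_obs()
u,v=proj(c1,[.568,.07,.2]);a,b=proj(c2,[.568,.07,.22]);u,v,a,b=map(int,(u,v,a,b))
print(u,v,a,b, proj(c1,o['ee_pos']),proj(c2,o['ee_pos']))
cv2.imwrite('pics/pre.png',np.hstack([cv2.resize(c['color'][q-50:q+50,p-50:p+50],(400,400),interpolation=cv2.INTER_CUBIC) for c,p,q in((c1,u,v),(c2,a,b))]))
E
```

```text
t 3.2 shift [-0.0005 -0.0004  0.0853] turn 0.001 dist 0.085 rot [ 1.7999e+02 -1.0000e-02  6.3050e+01] q [  7.    8.7  16.4  97.7   0.  124. ]
242 175 247 146 [242.22821683 170.57751726] [248.33601912 134.74627061]
```

View pics/pre.png

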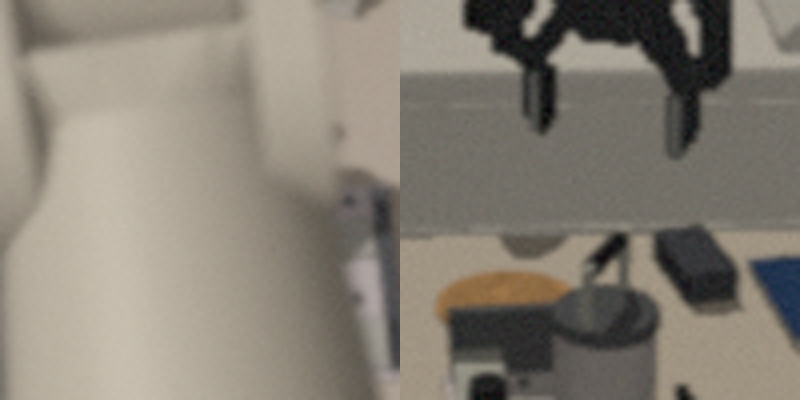

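The side crop shows the fingers at x 540 and 682, with their midpoint at about 611. The grip is directly below at about (606,255), so I'm descending.

arm_command([
  [0, 0, 0.02, 0],
  [0, 0, 0.04, 0],
  [0, 0, 0.06, 0],
  [0, 0, 0.075, 0],
  [0, 0, 0.085, 0],
])

```text
time: 3.8
ee_pos: [0.5671, 0.072, 0.1651]
tcp_rot: [-179.9, 0.0, 63.3]
wrist_force: [-0.7, 0.6, 0.1]
opening: 0.0803
grasp_force: 0.0
```

arm_command([
  [0, 0, 0, 0],
  [0, 0, 0, 0],
  [0, 0, 0, 0],
  [0, 0, 0, 0],
  [0, 0, 0, 0],
], hand=0.0)

```text
time: 4.3
ee_pos: [0.5681, 0.0717, 0.1671]
tcp_rot: [179.9, -0.0, 63.3]
wrist_force: [1.9, -0.2, 1.2]
opening: 0.0111
grasp_force: 48.6
```

```bash
python3 go.py .568 .070 .25 63
python3 - <<'E'
from h import *
c2=cam('side'); o=bot.get_obs();print(o['opening'],o['grasp_force'],o['wrist_force'])
a,b=map(int,proj(c2,[.568,.07,.15]))
cv2.imwrite('pics/grip.png',cv2.resize(c2['color'][b-50:b+50,a-50:a+50],(500,500),interpolation=cv2.INTER_CUBIC))
E
```

```text
t 4.3 shift [-0.0015  0.0007 -0.0829] turn 0.005 dist 0.083 rot [ 1.7992e+02 -4.0000e-02  6.3300e+01] q [  7.2   7.2   5.3  88.1  -0.  123.9]
0.011509779920544583 48.7094110250473 [ 0.24960487 -1.22903764  3.54861237]
```

View pics/grip.png

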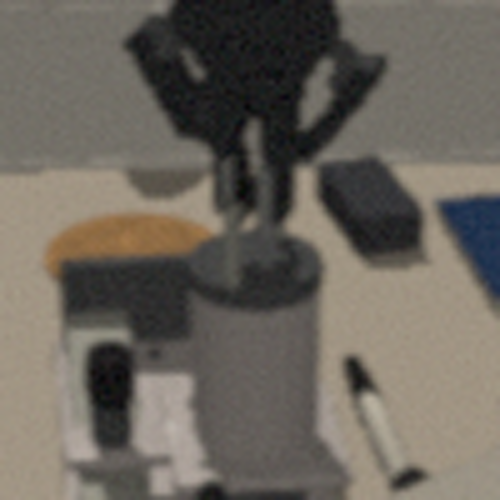

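The handle is gripped, so I'm lifting.

arm_command([
  [0, 0, -0.008, 0],
  [0, 0, -0.02, 0],
  [0, 0, -0.035, 0],
  [0, 0, -0.05, 0],
  [0, 0, -0.065, 0],
], grip_force=70)

```text
time: 4.85
ee_pos: [0.5675, 0.0717, 0.2325]
tcp_rot: [-180.0, 0.0, 63.3]
wrist_force: [-0.3, 0.1, -3.7]
opening: 0.0104
grasp_force: 68.2
```

```bash
python3 go.py .506 .354 .232 63
python3 - <<'E'
from h import *
o=bot.get_obs();print(o['opening'],o['grasp_force'],o['wrist_force'],o['ee_pos'])
E
```

```text
t 4.85 shift [ 0.2245 -0.1818  0.0005] turn 0.005 dist 0.289 rot [-179.98    0.     63.3 ] q [  7.2   8.1  13.6  95.5   0.  123.9]
0.010402096321948495 68.18304419517517 [-0.25340666  0.05485431 -3.66951553] [0.56752493 0.07173846 0.23245079]
```

arm_command([
  [0.012, -0.01, 0, 0],
  [0.032, -0.026, 0, 0],
  [0.056, -0.045, 0, 0],
  [0.08, -0.065, 0, 0],
  [0.104, -0.084, 0, 0],
])

```text
time: 5.35
ee_pos: [0.5384, 0.2041, 0.231]
tcp_rot: [-179.9, 0.0, 63.3]
wrist_force: [1.0, 0.7, -4.3]
opening: 0.0106
grasp_force: 68.3
```

arm_command([
  [0.024, -0.02, 0, 0],
  [0.048, -0.039, 0, 0],
  [0.072, -0.059, 0, 0],
  [0.094, -0.077, 0, 0],
  [0.112, -0.091, 0, 0],
])

```text
time: 5.85
ee_pos: [0.5071, 0.3455, 0.2308]
tcp_rot: [-179.9, 0.0, 63.4]
wrist_force: [0.9, -0.0, -4.5]
opening: 0.0105
grasp_force: 68.3
```

```bash
python3 go.py .506 .354 .127 63
python3 - <<'E'
from h import *
c2=cam('side');c1=cam('top'); o=bot.get_obs();print(o['opening'],o['grasp_force'],o['ee_pos'])
print(bot.mark_of('side','canister')[:3],bot.mark_of('side','mat')[:2],bot.mark_of('top','mat')[:2])
p=o['ee_pos'].copy();p[2]-=.122;print(proj(c2,p))
E
```

```text
t 5.85 shift [ 0.0072 -0.0047  0.1038] turn 0.006 dist 0.104 rot [-1.7995e+02  4.0000e-02  6.3370e+01] q [ 34.3  14.1  20.4  96.3   0.  150.9]
0.010862224520637172 68.3140754699707 [0.50683344 0.34648578 0.23033351]
[{'location': [225.0, 140.6], 'confidence': 0.74}, {'location': [196.8, 290.3], 'confidence': 0.69}, {'location': [240.6, 273.2], 'confidence': 0.67}] [{'location': [222.2, 172.9], 'confidence': 0.53}] [{'location': [144.1, 211.4], 'confidence': 0.66}]
[222.71331049 142.20262022]
```

arm_command([
  [0.003, -0.002, 0.015, 0],
  [0.006, -0.004, 0.04, 0],
  [0.007, -0.005, 0.065, 0],
  [0.007, -0.005, 0.083, 0],
  [0.007, -0.005, 0.095, 0],
])

```text
time: 6.6
ee_pos: [0.5068, 0.3507, 0.1347]
tcp_rot: [-180.0, 0.1, 63.2]
wrist_force: [-0.1, -1.1, -4.0]
opening: 0.0106
grasp_force: 68.3
```

arm_command([
  [0, 0, 0.002, 0],
  [0, 0, 0.004, 0],
  [0, 0, 0.006, 0],
  [0, 0, 0.008, 0],
  [0, 0, 0.01, 0],
])

```text
time: 7.1
ee_pos: [0.5073, 0.352, 0.1268]
tcp_rot: [180.0, -0.0, 63.3]
wrist_force: [-0.2, -0.9, -4.0]
opening: 0.0105
grasp_force: 68.2
```

```bash
python3 go.py .506 .354 .125 63
python3 - <<'E'
from h import *
c2=cam('side'); o=bot.get_obs();print(o['opening'],o['wrist_force'],o['ee_pos'])
a,b=map(int,proj(c2,[.506,.354,.08]))
cv2.imwrite('pics/place.png',cv2.resize(c2['color'][b-40:b+50,a-45:a+45],(500,500),interpolation=cv2.INTER_CUBIC))
E
```

```text
t 7.1 shift [ 0.0012 -0.0021  0.0018] turn 0.005 dist 0.003 rot [ 1.7997e+02 -5.0000e-02  6.3300e+01] q [ 34.8  13.4   8.   84.6  -0.  151.5]
0.010864872616610758 [-0.5319347   0.67115879 -5.03015841] [0.50714536 0.35186464 0.12617812]
```

View pics/place.png

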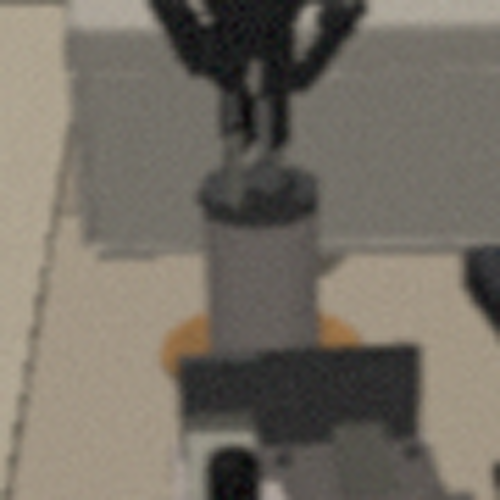

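The side view shows the canister upright over the mat and centred at about x=262, with the mat spanning 162–362. There's no contact yet, so I'm lowering until the force changes.

arm_command([
  [0, 0, 0.001, 0],
  [0, 0, 0.002, 0],
  [0, 0, 0.003, 0],
  [0, 0, 0.003, 0],
  [0, 0, 0.003, 0],
])

```text
time: 7.65
ee_pos: [0.5078, 0.3519, 0.125]
tcp_rot: [179.9, -0.1, 63.3]
wrist_force: [0.5, -1.7, 5.4]
opening: 0.0104
grasp_force: 69.6
```

arm_command([
  [0, 0, 0, 0],
  [0, 0, 0, 0],
  [0, 0, 0, 0],
  [0, 0, 0, 0],
  [0, 0, 0, 0],
], hand=0.06)

```text
time: 8.15
ee_pos: [0.507, 0.3519, 0.1232]
tcp_rot: [-180.0, 0.0, 63.3]
wrist_force: [-0.4, -0.8, 0.1]
opening: 0.0603
grasp_force: 0.0
```

arm_command([
  [0, 0, -0.015, 0],
  [0, 0, -0.035, 0],
  [0, 0, -0.06, 0],
  [0, 0, -0.085, 0],
  [0, 0, -0.11, 0],
])

```text
time: 8.65
ee_pos: [0.507, 0.3518, 0.2356]
tcp_rot: [180.0, -0.1, 63.3]
wrist_force: [0.8, -0.1, -0.2]
opening: 0.0602
grasp_force: 0.0
```

```bash
python3 go.py .491 .0675 .2 93.5
python3 - <<'E'
from h import *
c1=cam('top');c2=cam('side')
cv2.imwrite('pics/after.png',np.vstack([cv2.resize(c2['color'][130:230,170:290],(600,500),interpolation=cv2.INTER_CUBIC)]))
for n,c in(('top',c1),('side',c2)): 
  print(n,[(m['location'],m['confidence']) for m in bot.mark_of(n,'knob_centre')[:2]],[(m['location'],m['confidence']) for m in bot.mark_of(n,'canister')[:3]])
  for m in bot.mark_of(n,'knob_centre')[:2]: print(at_z(c,m['location'],.084))
  for m in bot.mark_of(n,'canister')[:3]: print(at_z(c,m['location'],.003))
E
```

```text
t 8.65 shift [-0.2612  0.1134  0.0354] turn -0.527 dist 0.287 rot [ 1.7997e+02 -5.0000e-02  6.3300e+01] q [ 34.8  14.6  21.5  96.9   0.  151.5]
top [([245.9, 213.0], 0.47), ([240.9, 211.5], 0.25)] [([321.9, 199.1], 0.62), ([144.6, 209.3], 0.61), ([340.7, 234.2], 0.6)]
[0.4904853  0.06724548 0.084     ]
[0.49463059 0.08020615 0.084     ]
[ 0.53341256 -0.14434016  0.003     ]
[0.51356625 0.35459345 0.003     ]
[ 0.43434344 -0.19237199  0.003     ]
side [([221.6, 193.9], 0.52)] [([197.1, 292.1], 0.82), ([224.2, 170.9], 0.66), ([237.7, 277.8], 0.64)]
[0.50223581 0.07539113 0.084     ]
[ 0.44772202 -0.19083153  0.003     ]
[0.50916149 0.35383608 0.003     ]
[ 0.53537632 -0.1513755   0.003     ]
```

View pics/after.png

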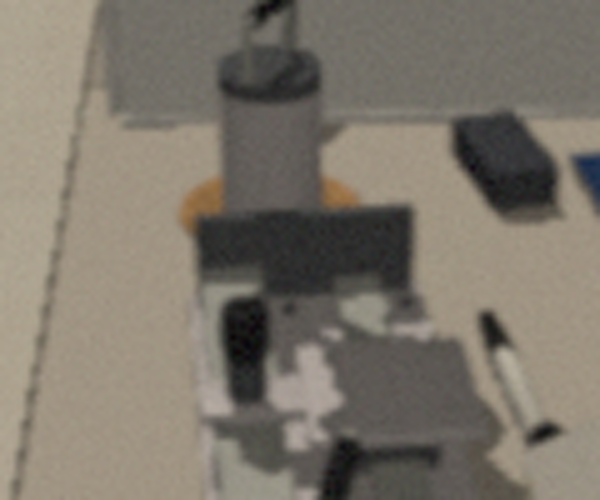

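The picture shows the canister upright on the mat at about (270,130), with the carriage platform empty and the knob at (245,335). I'm moving over the knob and turning so the fingers close along the slide's y.

arm_command([
  [-0.017, 0.007, 0, -0.14],
  [-0.035, 0.015, 0, -0.28],
  [-0.052, 0.023, 0, -0.42],
  [-0.07, 0.03, 0, -0.56],
  [-0.087, 0.038, 0, -0.7],
])

```text
time: 9.65
ee_pos: [0.5016, 0.2562, 0.2329]
tcp_rot: [-180.0, 0.0, 103.7]
wrist_force: [0.2, -0.4, 0.2]
opening: 0.0597
grasp_force: 0.0
```

```bash
python3 go.py .492 .068 .2 183.8
```

```text
t 9.65 shift [-0.1805 -0.054   0.033 ] turn -1.397 dist 0.191 rot [-1.7996e+02  1.0000e-02  1.0374e+02] q [ 27.1   6.9  12.3  95.5   0.  103.3]
```

arm_command([
  [-0.018, -0.005, 0, -0.14],
  [-0.036, -0.011, 0, -0.28],
  [-0.054, -0.016, 0, -0.42],
  [-0.072, -0.022, 0, -0.56],
  [-0.09, -0.027, 0, -0.7],
])

```text
time: 10.15
ee_pos: [0.4962, 0.1624, 0.233]
tcp_rot: [-180.0, -0.0, 143.8]
wrist_force: [0.4, -0.2, 0.1]
opening: 0.0596
grasp_force: 0.0
```

```bash
python3 go.py .492 .068 .2 183.8
```

```text
t 10.15 shift [-0.0523 -0.0787  0.033 ] turn -0.697 dist 0.1 rot [-1.7998e+02 -2.0000e-02  1.4385e+02] q [18.1  1.2  6.3 95.2 -0.  54.3]
```

arm_command([
  [-0.0105, -0.016, 0.006, -0.14],
  [-0.021, -0.032, 0.012, -0.28],
  [-0.0315, -0.047, 0.02, -0.42],
  [-0.042, -0.063, 0.026, -0.56],
  [-0.0525, -0.0785, 0.033, -0.697],
])

```text
time: 10.65
ee_pos: [0.4918, 0.0681, 0.1998]
tcp_rot: [-180.0, -0.0, -176.2]
wrist_force: [0.5, -0.0, -0.5]
opening: 0.0599
grasp_force: 0.0
```

```bash
python3 go.py .492 .068 .12 183.8
python3 - <<'E'
from h import *
c2=cam('side');o=bot.get_obs()
print(o['ee_pos'],proj(c2,[.492,.068,.084]),proj(c2,o['ee_pos']))
cv2.imwrite('pics/overknob.png',cv2.resize(c2['color'][100:220,160:280],(600,600),interpolation=cv2.INTER_CUBIC))
E
```

```text
t 10.65 shift [-0.0003 -0.0001  0.0798] turn -0.0 dist 0.08 rot [-1.8000e+02 -2.0000e-02 -1.7622e+02] q [ 7.9 -2.9 -1.4 91.5  0.   4.1]
[0.49135195 0.06612036 0.19872027] [217.61317742 195.48298477] [215.87009435 155.41961183]
```

View pics/overknob.png

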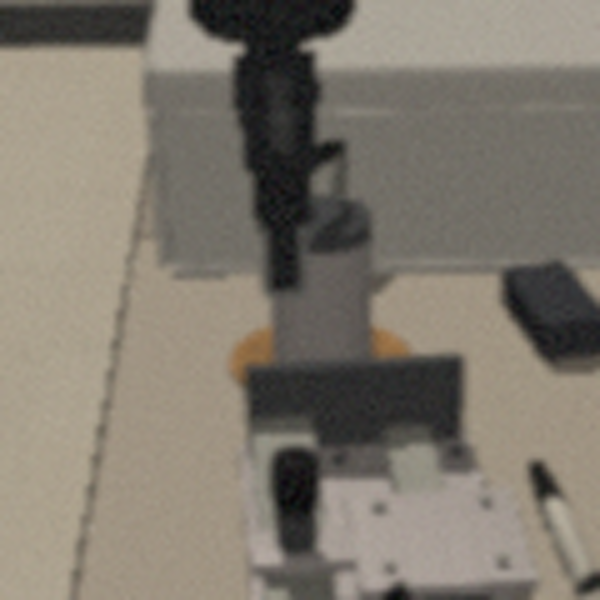

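The knob is at crop (296,482) and the fingers at (283,250). Allowing for perspective, the knob is about 2 mm farther in +x, so I'm descending with that small correction.

arm_command([
  [-0.001, 0, 0.02, 0],
  [-0.002, 0, 0.045, 0],
  [-0.002, 0, 0.07, 0],
  [-0.002, 0, 0.09, 0],
  [-0.002, 0, 0.1, 0],
], grip_force=30)

```text
time: 11.2
ee_pos: [0.4931, 0.0691, 0.0983]
tcp_rot: [-180.0, -0.1, -176.6]
wrist_force: [-0.2, -0.3, -0.5]
opening: 0.06
grasp_force: 0.0
```

arm_command([
  [0, 0, 0.01, 0],
  [0, 0, 0.02, 0],
  [0, 0, 0.028, 0],
  [0, 0, 0.031, 0],
  [0, 0, 0.031, 0],
])

```text
time: 11.7
ee_pos: [0.494, 0.069, 0.0691]
tcp_rot: [-180.0, -0.0, -176.6]
wrist_force: [0.3, 0.9, 0.7]
opening: 0.0598
grasp_force: 0.0
```

arm_command([
  [0, 0, 0, 0],
  [0, 0, 0, 0],
  [0, 0, 0, 0],
  [0, 0, 0, 0],
  [0, 0, 0, 0],
], hand=0.0)

```text
time: 12.2
ee_pos: [0.4944, 0.0688, 0.0699]
tcp_rot: [-180.0, 0.1, -176.6]
wrist_force: [-0.8, -3.0, 6.0]
opening: 0.024
grasp_force: 29.5
```

```bash
python3 go.py .494 .0675 .068 183.8
python3 - <<'E'
from h import *
o=bot.get_obs();print({k:o[k] for k in('ee_pos','wrist_force','torque','opening','grasp_force')})
E
```

```text
t 12.2 shift [ 0.0005 -0.0013  0.0019] turn -0.006 dist 0.002 rot [-1.7997e+02  6.0000e-02 -1.7657e+02] q [  7.9  -2.  -14.9  77.   -0.    4.5]
{'ee_pos': array([0.49443659, 0.06878017, 0.06991526]), 'wrist_force': array([-0.76501051, -3.02575423,  6.013164  ]), 'torque': array([-0.65575421,  0.14646944, -0.06279205]), 'opening': 0.024045328298673785, 'grasp_force': 29.527250826358795}
```

arm_command([
  [0, 0, 0, 0],
  [0, 0, 0, 0],
  [0, 0, 0, 0],
  [0, 0, -0.002, 0],
  [0, 0, -0.004, 0],
], grip_force=80)

```text
time: 12.7
ee_pos: [0.4942, 0.0688, 0.0724]
tcp_rot: [-180.0, -0.0, -176.6]
wrist_force: [5.4, -3.2, -8.9]
opening: 0.0232
grasp_force: 78.7
```

arm_command([
  [0, 0, -0.003, 0],
  [0, 0, -0.006, 0],
  [0, 0, -0.009, 0],
  [0, 0, -0.0115, 0],
  [0, 0, -0.0135, 0],
])

```text
time: 13.2
ee_pos: [0.4942, 0.0689, 0.0858]
tcp_rot: [-180.0, -0.0, -176.6]
wrist_force: [4.8, -1.5, -10.3]
opening: 0.0228
grasp_force: 78.7
```

arm_command([
  [0, 0, 0, 0],
  [0, 0, 0, 0],
  [0, 0, 0, 0],
  [0, 0, 0, 0],
  [0, 0, 0, 0],
])

```text
time: 13.7
ee_pos: [0.4941, 0.0689, 0.0855]
tcp_rot: [-180.0, -0.0, -176.6]
wrist_force: [5.4, -1.8, -8.9]
opening: 0.023
grasp_force: 78.7
```

Run:
```python
from h import *
o=bot.get_obs();print({k:o[k] for k in('ee_pos','tcp_rot','wrist_force','torque','opening','grasp_force')})
```

```text
{'ee_pos': array([0.4941352 , 0.06892053, 0.08552797]), 'tcp_rot': array([-1.79984082e+02, -4.55376919e-02, -1.76555996e+02]), 'wrist_force': array([ 5.4469973 , -1.78701137, -8.87284537]), 'torque': array([-0.3722118 , -1.13885688, -0.01111376]), 'opening': 0.023046791677936773, 'grasp_force': 78.7230634689331}
```

arm_command([
  [0, 0, -0.001, 0],
  [0, 0, -0.002, 0],
  [0, 0, -0.002, 0],
  [0, 0.003, -0.002, 0],
  [0, 0.007, -0.002, 0],
])

```text
time: 14.2
ee_pos: [0.4936, 0.0758, 0.0874]
tcp_rot: [-180.0, -0.1, -176.6]
wrist_force: [6.0, -1.0, -10.5]
opening: 0.0228
grasp_force: 78.8
```

arm_command([
  [0, 0.005, 0, 0],
  [0, 0.01, 0, 0],
  [0, 0.015, 0, 0],
  [0, 0.02, 0, 0],
  [0, 0.025, 0, 0],
])

```text
time: 14.7
ee_pos: [0.492, 0.1009, 0.0874]
tcp_rot: [-180.0, -0.1, -176.6]
wrist_force: [4.2, -2.3, -9.4]
opening: 0.023
grasp_force: 78.8
```

arm_command([
  [0, 0.003, 0, 0],
  [0, 0.006, 0, 0],
  [0, 0.008, 0, 0],
  [0, 0.008, 0, 0],
  [0, 0.008, 0, 0],
])

```text
time: 15.2
ee_pos: [0.4915, 0.1091, 0.0886]
tcp_rot: [180.0, -0.0, -176.5]
wrist_force: [2.4, 1.3, -10.4]
opening: 0.0228
grasp_force: 78.9
```

Run:
```python
from h import *
o=bot.get_obs();print({k:o[k] for k in('ee_pos','tcp_rot','wrist_force','torque','opening','grasp_force')})
```

```text
{'ee_pos': array([0.49145112, 0.10914756, 0.08860657]), 'tcp_rot': array([ 1.79966024e+02, -3.10670383e-02, -1.76539624e+02]), 'wrist_force': array([  2.41195122,   1.27884182, -10.40127419]), 'torque': array([ 0.10287631, -0.62071955, -0.01241468]), 'opening': 0.022790751235495815, 'grasp_force': 78.89780044555664}
```

The carriage moved freely by 40 mm, so I'm lowering the pin gently.

arm_command([
  [0, 0, 0.002, 0],
  [0, 0, 0.004, 0],
  [0, 0, 0.006, 0],
  [0, 0, 0.008, 0],
  [0, 0, 0.01, 0],
])

```text
time: 15.7
ee_pos: [0.4915, 0.1088, 0.0787]
tcp_rot: [-180.0, -0.0, -176.6]
wrist_force: [-0.2, 0.1, -7.4]
opening: 0.0227
grasp_force: 79.0
```

arm_command([
  [0, 0, 0.002, 0],
  [0, 0, 0.004, 0],
  [0, 0, 0.006, 0],
  [0, 0, 0.007, 0],
  [0, 0, 0.008, 0],
])

```text
time: 16.2
ee_pos: [0.4916, 0.1087, 0.0709]
tcp_rot: [-180.0, 0.0, -176.6]
wrist_force: [-0.6, -2.1, -4.3]
opening: 0.0229
grasp_force: 79.1
```

arm_command([
  [0, 0, 0.001, 0],
  [0, 0, 0.001, 0],
  [0, 0, 0.001, 0],
  [0, 0, 0.001, 0],
  [0, 0, 0.001, 0],
])

```text
time: 16.7
ee_pos: [0.4917, 0.1088, 0.0702]
tcp_rot: [-180.0, 0.0, -176.6]
wrist_force: [-2.2, -4.1, 1.8]
opening: 0.0232
grasp_force: 79.7
```

Run:
```python
from h import *
o=bot.get_obs();print({k:o[k] for k in('ee_pos','wrist_force','torque','opening','grasp_force')})
```

```text
{'ee_pos': array([0.49170186, 0.10877248, 0.07015388]), 'wrist_force': array([-2.17253563, -4.13653824,  1.78429449]), 'torque': array([-1.00554513,  0.49894898,  0.00121149]), 'opening': 0.023234103335150386, 'grasp_force': 79.73707795143127}
```

arm_command([
  [0, 0, 0.0005, 0],
  [0, 0, 0.0005, 0],
  [0, 0, 0.0005, 0],
  [0, 0, 0.0005, 0],
  [0, 0, 0.0005, 0],
])

```text
time: 17.2
ee_pos: [0.4918, 0.1088, 0.0701]
tcp_rot: [-180.0, 0.0, -176.6]
wrist_force: [-4.4, -5.5, 4.7]
opening: 0.0229
grasp_force: 80.1
```

Run:
```python
from h import *
c1=cam('top');c2=cam('side');o=bot.get_obs();print({k:o[k] for k in('ee_pos','wrist_force')})
for n in('top','side'): print([(m['location'],m['confidence']) for m in bot.mark_of(n,'canister')[:3]],[(at_z(c2,m['location'],.084),m['confidence']) for m in bot.mark_of(n,'knob_centre')[:2]])
cv2.imwrite('pics/end.png',cv2.resize(c2['color'][100:230,165:295],(600,600),interpolation=cv2.INTER_CUBIC))
```

```text
{'ee_pos': array([0.49175528, 0.10876096, 0.07011261]), 'wrist_force': array([-3.9816507 , -4.0178597 ,  5.48419592])}
[([148.9, 207.6], 0.68), ([322.4, 197.1], 0.67), ([337.9, 232.3], 0.64)] []
[([238.9, 278.6], 0.9), ([225.0, 167.7], 0.79), ([192.5, 290.3], 0.6)] []
```

View pics/end.png

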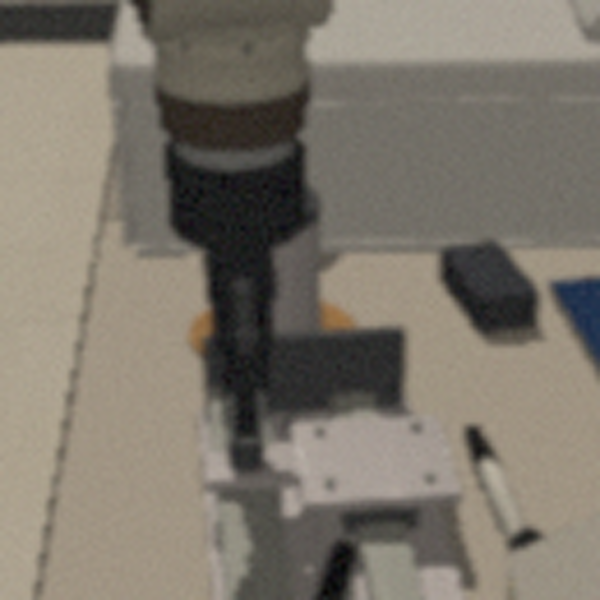

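The side view shows the carriage moved towards the tall plate, with the gripper holding the knob at (245,450) and the canister upright on the mat behind. TCP height is back to its pin-home value with a firm stop.

```bash
python3 -c "
from workcell import bot
print(bot.job_done())"
```

```text
the job is handed in; nothing more can be done
None
```

I handed the job in: the canister stands on the mat, the carriage is one hole nearer the tall end plate, and the pin is home with the knob still gripped; no verdict came back.

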